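# Close the curing frame with the heavy cover

## Robot

A 6-joint arm with a two-finger parallel gripper is mounted at the origin on the work surface. World frame = base frame: x ahead of the robot, y to its left, z up, the work surface at z = 0. Lengths are in m, angles in rad, forces in N, time in s.
With the tool pointing down it reaches from about 0.35 to 0.725 m from the base axis. Payload 6 kg.
Tool frame: the origin (TCP) lies on the centre line of the jaws, within the pads' length; the fingertips stand ahead of it and the grasp point (between the pads) lies 3 mm ahead of it (tip_reach is the z of the fingertips in the tool frame, in m); z points along the fingers, y is the line along which they close (so a half turn about z gives the same grasp; the last joint's range is limited). The gripper opens to 85 mm and grips with 20 to 120 N. Pads are 22 mm wide; open, the fingers measure 114 mm over their backs; the gripper's body (76 mm by 85 mm) begins 54 mm behind the grasp point. The pads swing forward as they close: fully open they stand 13 mm farther back than shut.
Start: joints at [1.651, 0.04, 0.085, 0, -1.615, -0.334], TCP at [0.151, 0.581, 0.253] pointing down, gripper open.
Joint ranges: [-2.56, 2.56], [-1.29, 2.01], [-1.08, 1.49], [-3.29, 1.98], [-2.81, -0.18], [-2.99, 2.99]. Speed limits (rad/s): [2.57, 2.57, 3.01, 3.14, 3.14, 3.14].

## Interface

Orientations are given as a rotation vector (axis times angle).
In Python, from rig import observe, capture, job_done, tip_reach gives the robot as it stands.
- The arm moves only by the tool jog_arm, never from a script. Its argument "series" is a list of rows, each a list of 3 entries, a list of its own where there are three numbers: the shift along the tool's x, y, z in mm, then the turn, a rotation vector about the tool's x, y, z in degrees, then the opening, from 0 (shut) to 1 (fully open). A call has 1 to 5 rows; each row shifts and turns the commanded pose from where the row before left it, along the tool's axes as they then stand; what a row does not reach is not made up. A row lasts 1/12 s, in which the tool goes at most 41.7 mm and 7.16 degrees, less where a joint would pass 70% of its speed; a pose out of reach is approached as far as the arm can. A call with a gripper value outside its range is refused whole. The fingers move at their own pace and stop on an object; "grip_force" is the grip in N (left out, the last holds). Time passes only in rows, so rows that do not move let the fingers close. It gives the time, the measured TCP pose, the force, the opening and the grip force at its end, in the units of the state.
- observe(): the state, without advancing time (a new reading comes with each control period).
- capture(name): name is "scene" or "top" or "wrist"; returns a dict with "frame" (480x640x3 uint8, red, green, blue), "fx", "fy", "cx", "cy" (pixels), "cam_to_world" (4x4, takes a point from camera to world coordinates). Camera axes: x right, y down, z forward; pixel columns grow to the right and rows downward; lengths in m; the calibration is good to about 2 mm. A picture is of the moment at which its call begins. There is no depth.
- job_done(): hands the job in; it is judged then, once.
The state is a dict: "t": time; "joints": joint angles; "joint_velocities": joint speeds; "effort": joint torques, N m; "position": TCP position; "eef_rot": TCP orientation; "wrist_force": force on the tool from outside, world axes, zero at the start; "torque": the same for the moment, N m; "finger_gap": opening from 0.0 (shut) to 1.0 (fully open); "grasp_force": force on a finger pad.
Only numpy, scipy, OpenCV 4.12 (cv2) and the standard library are available. Lean on these libraries where they do the work, as an engineer would, in place of code of your own. Each camera call takes 0.05 s, during which the arm holds its last target. There are 200 camera calls.

## Task

Three look-alike steel covers with black handles lie on sloping stands, but only one is solid; the other two are hollow. Find the heavy one by lifting them and lower it gently, not dropped, onto the open aluminium frame, its pad inside the opening, so that it sits fully seated and level on the rim and lets the glued badge set. The hollow covers must end up lying properly on their own stands, and the other things on the bench must be left where they are.

Things in the scene. Friction and masses are not known exactly. Their poses are not given: they have to be found in the camera images.
- cover_1: one of 3 look-alike covers: steel plate 126 (x) x 106 (y) x 6 mm; on it, central, a black flat-sided handle 14 (x) x 70 (y) x 35 mm tall; below it a rubber pad 9 mm deep (100 x 80 mm, lowest 4 mm 92 x 72). Origin: centre of the plate's underside, z towards the handle; half a turn alike. One cover is solid, 0.74 to 0.94 kg, two are hollow, 0.3 to 0.46 kg: only lifting tells which
- stand_1: fixed plywood stand of cover_1, base 116 x 108 mm. Its face slopes 35 degrees from level, up from the front (-x, nearer the robot, 12 mm high) to the back (+x, 92 mm). The cover lies loose on it on its pad, lower plate edge against an 18 mm ledge (0.5 mm play; a cover let go may slide down to it). Origin: centre of the base on the bench, z up
- stand_1_seat (a point): where the origin of cover_1 lies when it rests on stand_1 (up to 8 mm to the side at the start), mid-slope, 59 mm above the bench; axes as the stand's
- cover_2: one of 3 look-alike covers: steel plate 126 (x) x 106 (y) x 6 mm; on it, central, a black flat-sided handle 14 (x) x 70 (y) x 35 mm tall; below it a rubber pad 9 mm deep (100 x 80 mm, lowest 4 mm 92 x 72). Origin: centre of the plate's underside, z towards the handle; half a turn alike. One cover is solid, 0.74 to 0.94 kg, two are hollow, 0.3 to 0.46 kg: only lifting tells which
- stand_2: fixed plywood stand of cover_2, base 116 x 108 mm. Its face slopes 35 degrees from level, up from the front (-x, nearer the robot, 12 mm high) to the back (+x, 92 mm). The cover lies loose on it on its pad, lower plate edge against an 18 mm ledge (0.5 mm play; a cover let go may slide down to it). Origin: centre of the base on the bench, z up
- stand_2_seat (a point): where the origin of cover_2 lies when it rests on stand_2 (up to 8 mm to the side at the start), mid-slope, 59 mm above the bench; axes as the stand's
- cover_3: one of 3 look-alike covers: steel plate 126 (x) x 106 (y) x 6 mm; on it, central, a black flat-sided handle 14 (x) x 70 (y) x 35 mm tall; below it a rubber pad 9 mm deep (100 x 80 mm, lowest 4 mm 92 x 72). Origin: centre of the plate's underside, z towards the handle; half a turn alike. One cover is solid, 0.74 to 0.94 kg, two are hollow, 0.3 to 0.46 kg: only lifting tells which
- stand_3: fixed plywood stand of cover_3, base 116 x 108 mm. Its face slopes 35 degrees from level, up from the front (-x, nearer the robot, 12 mm high) to the back (+x, 92 mm). The cover lies loose on it on its pad, lower plate edge against an 18 mm ledge (0.5 mm play; a cover let go may slide down to it). Origin: centre of the base on the bench, z up
- stand_3_seat (a point): where the origin of cover_3 lies when it rests on stand_3 (up to 8 mm to the side at the start), mid-slope, 59 mm above the bench; axes as the stand's
- frame: fixed open aluminium frame (shallow box) 130 (x) x 110 (y) x 40 mm tall, walls 10 mm, opening 110 x 90 mm, a small glued wooden badge inside (top 16 mm above the bench). A seated cover's pad hangs in the opening with 5 mm play each side, its plate rests on the rim, long side along the frame's long side. Origin: centre of the base on the bench, z up
- frame_rim (a point): centre of the opening in the plane of the frame's flat rim, 40 mm above the bench; a seated cover's origin lies here. Axes as the frame's
- tape: bystander, not to be disturbed: roll of clear tape lying flat, 100 mm across, 24 mm tall; origin under its middle
- mug: bystander, not to be disturbed: white mug 76 mm across, 85 mm tall; origin under its middle
- scraper: bystander, not to be disturbed: spatula 170 mm long, lying; origin on the tool
- pad: bystander, not to be disturbed: red rubber block 60 x 100 x 22 mm; origin under its middle
- ink: bystander, not to be disturbed: small jar 40 mm across, 65 mm tall, among the stands; origin under its middle
- can: bystander, not to be disturbed: small can 40 mm across, 60 mm tall, among the stands; origin under its middle
- cleaner: bystander, not to be disturbed: clear bottle 60 mm across, 150 mm tall; origin under its middle
- driver: bystander, not to be disturbed: screwdriver 180 mm long, lying; origin on the tool
There are look-alikes about, which are no part of the job. What is shaped like the stand_1 but blue is not meant.

How it is judged:
By the outcome, as a careful person would: the job done as asked, in the order asked, and still so for the second after the job is handed in, with the robot touching nothing.
It also fails if it takes over 64 s, if anything falls off the work surface, if the arm or the gripper's body presses on something with over 40 N, if the wrist force passes 120 N, or if a joint passes its speed limit or range.

## Working session

There is one attempt and no reset: what is moved stays moved. The work goes in short steps, Python scripts to look and compute and a tool call to move; the robot and the scene stay as the last step left them, time stands still between calls to the robot, and variables do not carry over. Pictures are saved under pics/ and viewed, at most 10 in all, crops included, and the job is handed in when it is done.

Besides the shell and the picture viewer there is one more tool, called after "Call:" in YAML: its name, and indented under it one key for each argument. jog_arm: Moves the arm, as the interface text tells. Its arguments: {"type":"object","properties":{"series":{"type":"array"},"grip_force":{"type":"number"}},"required":["series"]}

```bash
ls; mkdir -p pics
python3 - <<'E'
from rig import *
import cv2,numpy as np
print(observe(),tip_reach)
for n in ["scene","top"]:
    c=capture(n); cv2.imwrite(f"pics/{n}0.png",c["frame"][:,:,::-1]); print(n,c["fx"],c["fy"],c["cx"],c["cy"],c["cam_to_world"])
E
```

```text
pics
{'t': 0.0, 'joints': array([ 1.65071916e+00,  4.08348680e-02,  8.37962573e-02, -5.02945853e-04,
       -1.61548029e+00, -3.33697523e-01]), 'joint_velocities': array([ 0.00123818,  0.00052079,  0.00088672, -0.00105798, -0.00077536,
       -0.00028922]), 'effort': array([ 1.08953303e-03, -3.68211830e+01,  3.47414124e+01,  6.93226621e+00,
       -5.40900539e-03,  8.90326447e-06]), 'position': array([0.15046907, 0.58052754, 0.25225004]), 'eef_rot': array([ 3.11456583e+00, -3.97298813e-01, -2.16714652e-04]), 'wrist_force': array([0.19250889, 0.45959142, 0.65655913]), 'torque': array([-0.01130265, -0.05643764, -0.03117421]), 'grasp_force': 0.0, 'finger_gap': 0.9974974342030616} 0.022
scene 617.4031301333438 617.4031301333438 308.75200372940884 229.8245981116026 [[ 0.66921585  0.62941765 -0.39494754  0.9883667 ]
 [ 0.74299647 -0.55942835  0.36741825 -0.52636767]
 [ 0.01031468 -0.53932674 -0.84203341  1.17070429]
 [ 0.          0.          0.          1.        ]]
top 588.0858224352976 588.0858224352976 313.6479071796757 234.65944887980584 [[ 3.09232945e-04 -9.93676680e-01  1.12278938e-01  3.21749075e-01]
 [-9.99851632e-01  1.62650532e-03  1.71484297e-02 -6.70303065e-02]
 [-1.72226169e-02 -1.12267582e-01 -9.93528747e-01  1.59196335e+00]
 [ 0.00000000e+00  0.00000000e+00  0.00000000e+00  1.00000000e+00]]
```

View pics/scene0.png

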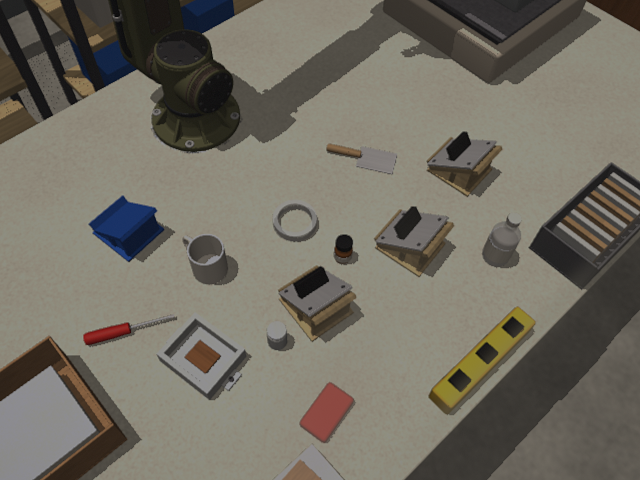

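View pics/top0.png

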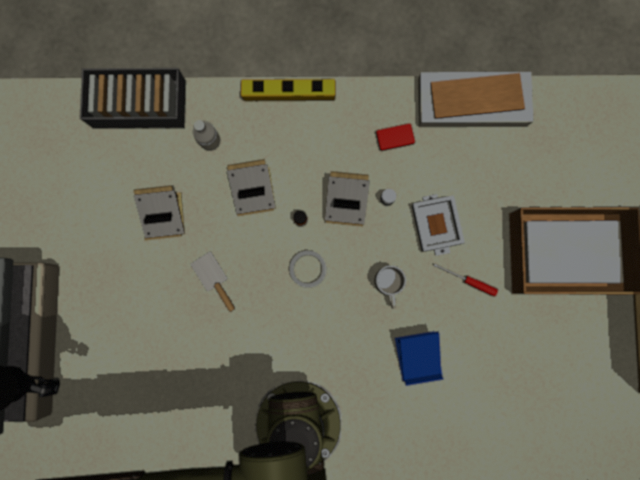

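The two views show three covers on stands: in the top view their handles are at about (158,217), (251,192) and (346,204). The frame is at (437,223), with the can between it and one stand. I'll enlarge these areas next.

```bash
cat > h.py <<'E'
import numpy as np,cv2
from scipy.spatial.transform import Rotation as R
from rig import *
def tile(img,cs,w,h,s,out):
    t=[cv2.resize(img[y-h//2:y+h//2,x-w//2:x+w//2],None,fx=s,fy=s,interpolation=cv2.INTER_CUBIC) for x,y in cs]
    for k,(x,y) in zip(t,cs):
        for i in range(0,w,10): cv2.line(k,(int(i*s),0),(int(i*s),6),(0,255,0),1)
        for i in range(0,h,10): cv2.line(k,(0,int(i*s)),(6,int(i*s)),(0,255,0),1)
        k[-1]=255;k[:,-1]=255
    o=np.vstack([np.hstack(t[:2]),np.hstack(t[2:])]); cv2.imwrite(out,o); print(o.shape,[(x-w//2,y-h//2) for x,y in cs])
E
python3 - <<'E'
from h import *
tile(cv2.imread("pics/top0.png"),[(160,212),(251,186),(346,198),(437,223)],66,64,4.6,"pics/topc.png")
tile(cv2.imread("pics/scene0.png"),[(464,160),(414,238),(318,298),(203,357)],98,74,4.0,"pics/scc.png")
E
```

```text
(588, 608, 3) [(127, 180), (218, 154), (313, 166), (404, 191)]
(592, 784, 3) [(415, 123), (365, 201), (269, 261), (154, 320)]
```

View pics/topc.png

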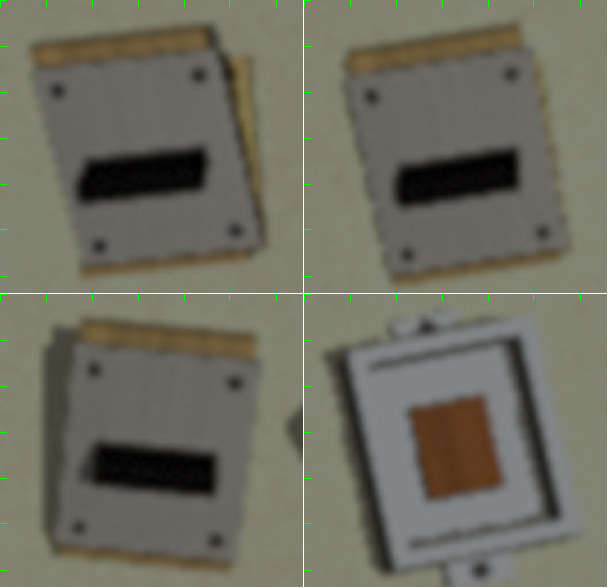

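View pics/scc.png

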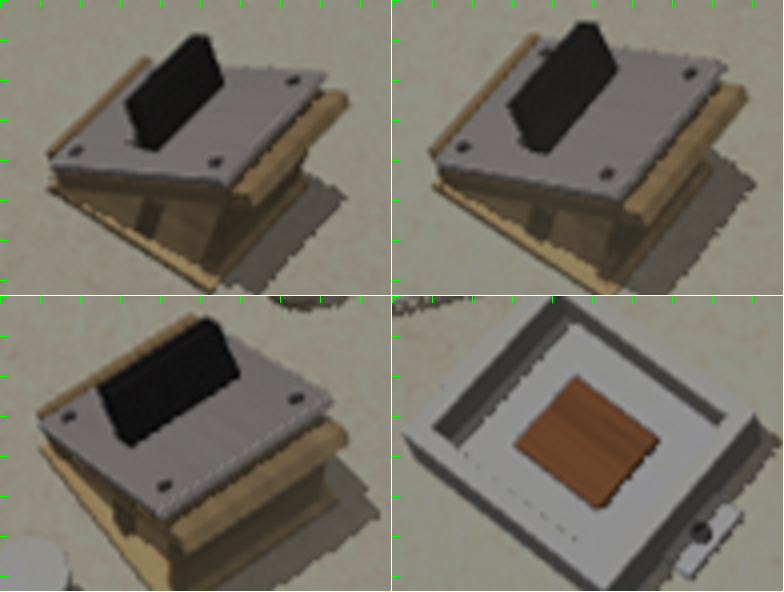

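Both crops show the cover screws and plate edges clearly. I'll fit the cover poses from the screw pixels in both views, and do the frame roughly from its rim corners.

```bash
cat > fit.py <<'E'
from h import *
from scipy.optimize import least_squares
cams={"top":(588.0858224,313.6479,234.65945,np.array([[3.09232945e-04,-9.93676680e-01,1.12278938e-01,3.21749075e-01],[-9.99851632e-01,1.62650532e-03,1.71484297e-02,-6.70303065e-02],[-1.72226169e-02,-1.12267582e-01,-9.93528747e-01,1.59196335e+00]])),
"scene":(617.40313,308.752,229.8246,np.array([[0.66921585,0.62941765,-0.39494754,0.9883667],[0.74299647,-0.55942835,0.36741825,-0.52636767],[0.01031468,-0.53932674,-0.84203341,1.17070429]]))}
def proj(c,P):
    f,cx,cy,T=cams[c]; q=(P-T[:,3])@T[:,:3]; return np.c_[f*q[:,0]/q[:,2]+cx,f*q[:,1]/q[:,2]+cy]
def pk(l,o,s): return np.array(l,float)/s+o-0.5+0.5/s
top=[pk([(57,91),(199,75),(236,230),(98,246)],(127,180),4.6),pk([(67,96),(207,74),(239,232),(103,255)],(218,154),4.6),pk([(94,76),(235,89),(216,246),(79,233)],(313,166),4.6)]
sc=[pk([(293,80),(215,161),(76,150)],(415,123),4),pk([(298,73),(215,173),(71,147)],(365,201),4),pk([(295,104),(165,191),(68,121)],(269,261),4)]
S=np.array([[1,1],[1,-1],[-1,-1],[-1,1]])
def pose(p): return R.from_euler('zy',[p[3],-p[4]])   # tilt: +x up
def res(p):
    a,b=p[:2]; r=[]
    for i in range(3):
        q=p[2+5*i:7+5*i]; P=np.c_[S*[a,b],np.full(4,.006)]; W=pose(q).apply(P)+q[:3]
        r+=[(proj("top",W)-top[i]).ravel(),(proj("scene",W[:3])-sc[i]).ravel()]
    return np.concatenate(r)
if __name__=="__main__":
    x0=[.05,.04]
    for t in top:
        m=t.mean(0); x0+=[.32+(234-m[1])/588*1.53+.15,-.067-(m[0]-313)/588*1.53,.06,0,.6]
    s=least_squares(res,x0)
    print(s.x[:2],"rms",np.sqrt(np.mean(s.fun**2)))
    for i in range(3): q=s.x[2+5*i:7+5*i]; print(q[:3].round(4),np.degrees(q[3:]).round(1))
    ft=pk([(56,52),(226,24),(276,236),(94,276)],(404,191),4.6)
    fs=pk([(173,-5),(366,125),(216,293),(11,138)],(154,320),4)
    C=np.array([[1,1],[1,-1],[-1,-1],[-1,1]])*[.065,.055]
    sidx=[0,1,2,3]
    def fr(p):
        W=R.from_euler('z',p[3]).apply(np.c_[C,np.zeros(4)])+p[:3]
        return (proj("top",W)-ft).ravel()
    s=least_squares(fr,[.55,-.38,.04,.2]); print("frame top",s.x.round(4),np.degrees(s.x[3]),s.fun.round(1))
    p=s.x.copy();p[2]=.04
    print(proj("scene",R.from_euler('z',p[3]).apply(np.c_[C,np.zeros(4)])+p[:3]).round(1),fs.round(1))
E
python3 fit.py
```

```text
[0.04871165 0.04098809] rms 0.8735469180168928
[0.5492 0.3655 0.0611] [ 5.8 34.9]
[0.6163 0.1227 0.0597] [ 8.8 34.7]
[ 0.5849 -0.1289  0.0621] [-5.8 33. ]
frame top [ 0.5357 -0.3824 -0.0086  0.1813] 10.38734830132257 [-1.3  1.1  1.1 -0.   0.1  0.2  0.  -1.2]
[[244.9 355.5]
 [205.9 400.3]
 [155.7 359.1]
 [195.4 317.4]] [[196.9 318.4]
 [245.1 350.9]
 [207.6 392.9]
 [156.4 354.1]]
```

The covers fit well, with slopes of 33 to 35 degrees as expected. I'll measure the frame later with the wrist camera. Next I'll turn the tool to match cover A and go to a standoff.

```bash
cat >> h.py <<'E'
def grasp(o,yaw,tilt,h):
    """tool pose with grasp point (TCP+3mm) h above the plate underside; tool y = -cover x"""
    C=R.from_euler('zy',[yaw,-tilt],degrees=True); M=C.as_matrix()
    z=-M[:,2]; y=-M[:,0]; T=R.from_matrix(np.c_[np.cross(y,z),y,z])
    return np.array(o)+M[:,2]*h-z*.003, T
def delta(p,T,s=None):
    s=s or observe(); T0=R.from_rotvec(s["eef_rot"]); dr=(T0.inv()*T).as_rotvec(degrees=True)
    d=p-s["position"]
    print("turn",dr.round(1),"|",np.linalg.norm(dr).round(1),"shift now-frame",(T0.inv().apply(d)*1e3).round(1),"shift target-frame",(T.inv().apply(d)*1e3).round(1),np.linalg.norm(d).round(3))
CV={'A':((.5492,.3655,.0611),5.8,35),'B':((.6163,.1227,.0597),8.8,35),'C':((.5849,-.1289,.0605),-5.8,35)}
E
python3 -c "
from h import *
p,T=grasp(*CV['A'],.15); print(p); delta(p,T)"
```

```text
[0.46144281 0.3655     0.18643026]
turn [28.3 24.2 67.4] | 77.0 shift now-frame [354.9 130.   66.2] shift target-frame [ 235.8 -194.   232.4] 0.384
```

```bash
sed -i "s/'zy'/'ZY'/" fit.py h.py; python3 fit.py | head -4; python3 -c "
from h import *
p,T=grasp((.549,.3655,.061),8.2,35,.15); print(p); delta(p,T)"
```

```text
[0.04941862 0.04036779] rms 0.7617182469733587
[0.549  0.3655 0.062 ] [ 5.8 35.3]
[0.6159 0.123  0.0613] [ 8.9 34.8]
[ 0.5852 -0.1294  0.0605] [-6.1 34.7]
[0.46214001 0.35298328 0.18633026]
turn [30.9 20.5 65.1] | 74.9 shift now-frame [358.8 141.9  66.3] shift target-frame [ 269.7 -188.2  212.4] 0.391
```

```bash
sed -i '/^CV/d' h.py; echo "CV={'A':((.549,.3655,.060),5.8,35),'B':((.6159,.123,.060),8.9,35),'C':((.5852,-.1294,.060),-6.1,35)}" >> h.py; python3 -c "
from h import *
p,T=grasp(*CV['A'],.16); print(p); delta(p,T)"
```

```text
[0.45598566 0.35605195 0.19352178]
turn [30.6 21.2 67.4] | 77.0 shift now-frame [352.  140.5  59.1] shift target-frame [ 254.2 -196.6  209.5] 0.384
```

Call:
jog_arm:
  series:
    - [[0,0,0],[2.55,1.77,5.62],1]
    - [[0,0,0],[2.55,1.77,5.62],1]
    - [[0,0,0],[2.55,1.77,5.62],1]
    - [[0,0,0],[2.55,1.77,5.62],1]
    - [[0,0,0],[2.55,1.77,5.62],1]
  grip_force: 100

```text
t: 0.52
position: [0.1506, 0.5806, 0.2532]
eef_rot: [-2.724, 1.075, -0.266]
wrist_force: [-1.0, 0.3, 0.5]
finger_gap: 0.995
grasp_force: 0.0
```

Call:
jog_arm:
  series:
    - [[0,0,0],[2.55,1.77,5.62],1]
    - [[0,0,0],[2.55,1.77,5.62],1]
    - [[0,0,0],[2.55,1.77,5.62],1]
    - [[0,0,0],[2.55,1.77,5.62],1]
    - [[0,0,0],[2.55,1.77,5.62],1]

```text
t: 0.93
position: [0.1505, 0.5805, 0.2531]
eef_rot: [-2.19, 1.601, -0.485]
wrist_force: [0.1, -0.3, 0.1]
finger_gap: 0.998
grasp_force: 0.0
```

Call:
jog_arm:
  series:
    - [[0,0,0],[2.55,1.77,5.62],1]
    - [[0,0,0],[2.55,1.77,5.62],1]
    - [[20,-16,17],[0,0,0],1]
    - [[20,-16,17],[0,0,0],1]
    - [[20,-16,17],[0,0,0],1]

```text
t: 1.35
position: [0.2251, 0.5274, 0.2376]
eef_rot: [-1.954, 1.765, -0.559]
wrist_force: [-0.1, 0.2, 0.2]
finger_gap: 0.997
grasp_force: 0.0
```

Call:
jog_arm:
  series:
    - [[20,-16,17],[0,0,0],1]
    - [[20,-16,17],[0,0,0],1]
    - [[20,-16,17],[0,0,0],1]
    - [[20,-16,17],[0,0,0],1]
    - [[20,-16,17],[0,0,0],1]

```text
t: 1.77
position: [0.3495, 0.4387, 0.2147]
eef_rot: [-1.952, 1.766, -0.557]
wrist_force: [-0.6, 0.7, -0.3]
finger_gap: 1.001
grasp_force: 0.0
```

Call:
jog_arm:
  series:
    - [[20,-16,17],[0,0,0],1]
    - [[20,-16,17],[0,0,0],1]
    - [[20,-16,17],[0,0,0],1]
    - [[0,0,0],[0,0,0],1]
    - [[0,0,0],[0,0,0],1]

```text
t: 2.18
position: [0.4238, 0.3855, 0.2004]
eef_rot: [-1.95, 1.77, -0.558]
wrist_force: [0.5, 0.3, 0.1]
finger_gap: 1.0
grasp_force: 0.0
```

```bash
python3 -c "
from h import *
p,T=grasp(*CV['A'],.16); delta(p,T); print(observe()['wrist_force'])
c=capture('wrist'); cv2.imwrite('pics/wA.png',c['frame'][:,:,::-1])
np.savez('wA.npz',**c); print(c['fx'],c['cx'],c['cy'])
s=observe();T0=R.from_rotvec(s['eef_rot']);W=c['cam_to_world'];print((T0.inv().apply(W[:3,3]-s['position'])).round(4),(T0.inv().as_matrix()@W[:3,:3]).round(3))"
```

```text
turn [-0.  -0.1 -0.2] | 0.2 shift now-frame [ 32.4 -20.   22.4] shift target-frame [ 32.5 -19.8  22.3] 0.044
[0.52952146 0.34352535 0.08234144]
430.0253689325159 313.6756712613003 238.19753204919937
[ 0.0733 -0.001  -0.1203] [[-0.002 -0.958 -0.287]
 [ 1.    -0.002 -0.001]
 [ 0.    -0.287  0.958]]
```

View pics/wA.png

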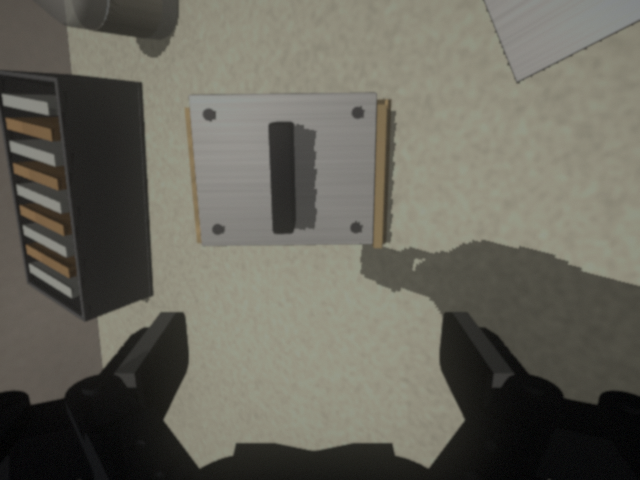

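Wrist view: cover A has its handle at about (283,178) and its screws at (209,115), (358,113), (218,229) and (356,228). I'll refine A's pose from these.

```bash
cat > wf.py <<'E'
from fit import *
def wfit(f,pix,x0,joint=None):
    c=np.load(f); cams["w"]=(float(c['fx']),float(c['cx']),float(c['cy']),c['cam_to_world'][:3])
    a,b=.0494,.0404; P=np.c_[S*[a,b],np.full(4,.006)]; pix=np.array(pix,float)
    def r(p):
        W=pose(p).apply(P)+p[:3]; e=(proj("w",W)-pix).ravel()
        if joint is not None: e=np.r_[e,(proj("top",W)-top[joint]).ravel(),(proj("scene",W[:3])-sc[joint]).ravel()]
        return e
    s=least_squares(r,x0,x_scale=.1); print(s.x[:3].round(4),np.degrees(s.x[3:]).round(2),"max res",abs(s.fun).max().round(2)); return s.x
E
python3 -c "
from wf import *
px=[(218,229),(209,115),(358,113),(356,228)]
for j in (None,0): wfit('wA.npz',px,[.549,.3655,.06,.1,.6],j)
p,T=grasp((.549,.3655,.060),5.8,35,.16); delta(p,T)"
```

```text
[0.5494 0.3683 0.0609] [ 6.17 35.69] max res 1.26
[0.5492 0.368  0.061 ] [ 6.1 35.5] max res 2.15
turn [-0.  -0.  -0.1] | 0.2 shift now-frame [ 33.5 -20.   23. ] shift target-frame [ 33.6 -20.   23. ] 0.045
```

```bash
sed -i '/^CV/d' h.py; echo "CV={'A':((.5492,.3679,.0605),6.1,35.2),'B':((.6159,.123,.060),8.9,35),'C':((.5852,-.1294,.060),-6.1,35)}" >> h.py; python3 -c "
from h import *
p,T=grasp(*CV['A'],.031); delta(p,T)"
```

```text
turn [ 0.2 -0.2 -0.4] | 0.5 shift now-frame [ 31.1 -20.5 151.9] shift target-frame [ 31.8 -19.9 151.8] 0.156
```

Call:
jog_arm:
  series:
    - [[11,-7,20],[0.2,-0.2,-0.4],1]
    - [[11,-7,20],[0,0,0],1]
    - [[9.8,-6,20],[0,0,0],1]
    - [[0,0,25],[0,0,0],1]
    - [[0,0,20],[0,0,0],1]

```text
t: 2.65
position: [0.5027, 0.3643, 0.126]
eef_rot: [-1.957, 1.755, -0.557]
wrist_force: [-0.2, -0.3, -0.6]
finger_gap: 1.0
grasp_force: 0.0
```

Call:
jog_arm:
  series:
    - [[0,0,18],[0,0,0],1]
    - [[0,0,15],[0,0,0],1]
    - [[0,0,9],[0,0,0],1]
    - [[0,0,0],[0,0,0],1]
    - [[0,0,0],[0,0,0],1]

```text
t: 3.07
position: [0.5264, 0.3666, 0.0925]
eef_rot: [-1.957, 1.755, -0.559]
wrist_force: [0.1, 0.4, 0.4]
finger_gap: 1.002
grasp_force: 0.0
```

```bash
python3 -c "
from h import *
p,T=grasp(*CV['A'],.031); delta(p,T); print(observe()['wrist_force'])
c=capture('wrist'); cv2.imwrite('pics/wA2.png',c['frame'][:,:,::-1])"
```

```text
turn [-0.   0.   0.1] | 0.1 shift now-frame [ 1.2 -0.2  5.3] shift target-frame [ 1.2 -0.2  5.3] 0.005
[0.08410854 0.36163935 0.4200672 ]
```

View pics/wA2.png

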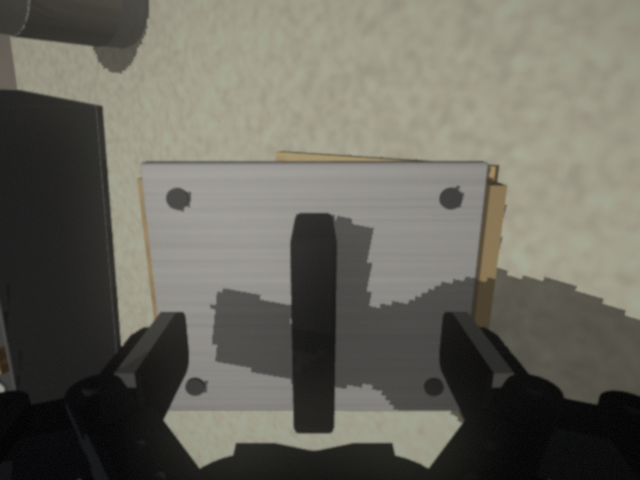

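The handle is centred between the fingers (column 313, with the fingers at 165 and 465). I'll go the last 5 mm and close.

Call:
jog_arm:
  series:
    - [[1,0,5],[0,0,0],1]
    - [[0,0,0],[0,0,0],0.5]
    - [[0,0,0],[0,0,0],0]
    - [[0,0,0],[0,0,0],0]
    - [[0,0,0],[0,0,0],0]
  grip_force: 90

```text
t: 3.53
position: [0.5297, 0.3656, 0.0888]
eef_rot: [-1.956, 1.755, -0.558]
wrist_force: [-0.0, 0.1, -0.7]
finger_gap: 0.458
grasp_force: 0.0
```

Call:
jog_arm:
  series:
    - [[0,0,0],[0,0,0],0]
    - [[0,0,0],[0,0,0],0]
    - [[0,0,0],[0,0,0],0]
    - [[0,0,0],[0,0,0],0]
    - [[0,0,0],[0,0,0],0]

```text
t: 3.95
position: [0.5296, 0.3656, 0.0888]
eef_rot: [-1.956, 1.755, -0.558]
wrist_force: [-5.2, -1.8, 3.1]
finger_gap: 0.15
grasp_force: 88.1
```

Call:
jog_arm:
  series:
    - [[0,0,-3],[0,0,0],0]
    - [[0,0,-8],[0,0,0],0]
    - [[0,0,-10],[0,0,0],0]
    - [[0,0,-4],[0,0,0],0]
    - [[0,0,0],[0,0,0],0]

```text
t: 4.37
position: [0.5148, 0.3641, 0.109]
eef_rot: [-1.956, 1.756, -0.557]
wrist_force: [-0.0, 0.6, -3.9]
finger_gap: 0.147
grasp_force: 89.8
```

Call:
jog_arm:
  series:
    - [[0,0,0],[0,0,0],0]
    - [[0,0,0],[0,0,0],0]
    - [[0,0,0],[0,0,0],0]
    - [[0,0,0],[0,0,0],0]

```text
t: 4.7
position: [0.5153, 0.3637, 0.1081]
eef_rot: [-1.957, 1.756, -0.558]
wrist_force: [0.3, 0.2, -4.6]
finger_gap: 0.146
grasp_force: 89.8
```

About 4.3 N, so cover A is hollow. I'll put it back by the same path and release.

Call:
jog_arm:
  series:
    - [[0,0,9],[0,0,0],0]
    - [[0,0,8],[0,0,0],0]
    - [[0,0,4],[0,0,0],0]
    - [[0,0,3],[0,0,0],0]
    - [[0,0,0.7],[0,0,0],0]

```text
t: 5.12
position: [0.5297, 0.3652, 0.0888]
eef_rot: [-1.956, 1.756, -0.56]
wrist_force: [-20.3, -6.9, 9.0]
finger_gap: 0.143
grasp_force: 92.9
```

Call:
jog_arm:
  series:
    - [[0,0,0],[0,0,0],0]
    - [[0,0,0],[0,0,0],0]

```text
t: 5.28
position: [0.5296, 0.3652, 0.0888]
eef_rot: [-1.956, 1.756, -0.559]
wrist_force: [-6.0, -4.3, 1.9]
finger_gap: 0.147
grasp_force: 90.9
```

```bash
python3 -c "
from h import *
p,T=grasp(*CV['A'],.031); delta(p,T); print(observe()['wrist_force'],observe()['position'])"
```

```text
turn [-0.1 -0.   0.1] | 0.1 shift now-frame [-0.6  0.2  0.5] shift target-frame [-0.6  0.2  0.5] 0.001
[-6.02041705 -4.31007459  1.8913767 ] [0.52964262 0.36515901 0.088818  ]
```

Call:
jog_arm:
  series:
    - [[0,0,0],[0,0,0],0.4]
    - [[0,0,0],[0,0,0],0.8]
    - [[0,0,0],[0,0,0],1]
    - [[0,0,0],[0,0,0],1]
    - [[0,0,0],[0,0,0],1]

```text
t: 5.7
position: [0.5297, 0.3656, 0.089]
eef_rot: [-1.956, 1.755, -0.558]
wrist_force: [-0.7, 0.5, -0.1]
finger_gap: 0.849
grasp_force: 0.0
```

Call:
jog_arm:
  series:
    - [[0,0,-10],[0,0,0],1]
    - [[0,0,-25],[0,0,0],1]
    - [[0,0,-30],[0,0,0],1]
    - [[0,0,-35],[0,0,0],1]
    - [[0,0,-35],[0,0,0],1]

```text
t: 6.12
position: [0.4509, 0.3564, 0.2002]
eef_rot: [-1.957, 1.757, -0.558]
wrist_force: [0.3, 2.0, 1.5]
finger_gap: 1.001
grasp_force: 0.0
```

```bash
python3 -c "
from h import *
s=observe(); print(s['finger_gap'],s['position'])
p,T=grasp(*CV['B'],.16); delta(p,T);print(p)"
```

```text
1.001168930067203 [0.45092826 0.35637115 0.20020794]
turn [-0.2 -1.6 -2.2] | 2.7 shift now-frame [254.2 -33.3  31.8] shift target-frame [256.1 -23.5  24.6] 0.258
[0.52353271 0.10853567 0.19352178]
```

Call:
jog_arm:
  series:
    - [[15,-2,2],[-0.2,-1.6,-2.2],1]
    - [[31,-3,4],[0,0,0],1]
    - [[31,-3,4],[0,0,0],1]
    - [[31,-3,4],[0,0,0],1]
    - [[31,-3,4],[0,0,0],1]

```text
t: 6.53
position: [0.4941, 0.222, 0.1928]
eef_rot: [-1.994, 1.705, -0.537]
wrist_force: [-0.4, -0.1, -0.1]
finger_gap: 1.001
grasp_force: 0.0
```

Call:
jog_arm:
  series:
    - [[31,-3,4],[0,0,0],1]
    - [[31,-3,4],[0,0,0],1]
    - [[20,-3,2],[0,0,0],1]
    - [[0,0,0],[0,0,0],1]
    - [[0,0,0],[0,0,0],1]

```text
t: 6.95
position: [0.5201, 0.1431, 0.19]
eef_rot: [-1.991, 1.708, -0.538]
wrist_force: [-0.8, 0.4, -0.1]
finger_gap: 0.995
grasp_force: 0.0
```

```bash
python3 -c "
from h import *
s=observe(); print(s['finger_gap'],s['position'])
p,T=grasp(*CV['B'],.16); delta(p,T)
c=capture('wrist'); cv2.imwrite('pics/wB.png',c['frame'][:,:,::-1]); np.savez('wB.npz',**c)"
```

```text
0.9954216705986327 [0.52010896 0.14305665 0.19003318]
turn [-0.1  0.  -0.1] | 0.2 shift now-frame [34.6 -0.5 -4. ] shift target-frame [34.6 -0.4 -4. ] 0.035
```

View pics/wB.png

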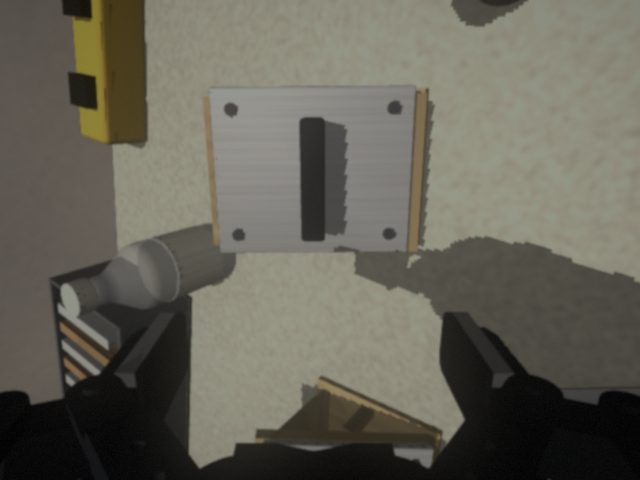

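Wrist view: cover B has its screws at (231,109), (394,107), (238,234) and (389,233), and its handle at about (312,180).

```bash
python3 -c "
from wf import *
px=[(238,234),(231,109),(394,107),(389,233)]
for j in (None,1): x=wfit('wB.npz',px,[.616,.123,.06,.15,.6],j)
p,T=grasp(x[:3]-[0,0,.0005],np.degrees(x[3]),35.2,.031); delta(p,T)"
```

```text
[0.617  0.1247 0.0607] [ 9.3  34.86] max res 1.13
[0.6165 0.1244 0.0612] [ 9.2  35.05] max res 1.85
turn [ 0.1 -0.1 -0.3] | 0.4 shift now-frame [ 34.3  -1.3 124.7] shift target-frame [ 34.6  -0.9 124.6] 0.129
```

Call:
jog_arm:
  series:
    - [[12,-1,15],[0,0,-0.3],1]
    - [[12,0,15],[0,0,0],1]
    - [[10.3,0,20],[0,0,0],1]
    - [[0,0,25],[0,0,0],1]
    - [[0,0,22],[0,0,0],1]

```text
t: 7.42
position: [0.5817, 0.1198, 0.1097]
eef_rot: [-2.0, 1.7, -0.539]
wrist_force: [-0.6, 0.4, -0.1]
finger_gap: 1.003
grasp_force: 0.0
```

Call:
jog_arm:
  series:
    - [[0,0,15],[0,0,0],1]
    - [[0,0,9],[0,0,0],1]
    - [[0,0,3.3],[0,0,0],1]
    - [[0,0,0],[0,0,0],0.5]
    - [[0,0,0],[0,0,0],0.2]

```text
t: 7.83
position: [0.5968, 0.122, 0.0889]
eef_rot: [-1.999, 1.7, -0.54]
wrist_force: [-0.8, 0.8, -0.2]
finger_gap: 0.745
grasp_force: 0.0
```

```bash
python3 -c "
from h import *
s=observe(); print(s['finger_gap'],s['position'])
p,T=grasp((.6166,.1245,.0605),9.2,35.2,.031); delta(p,T)"
```

```text
0.7451251791215915 [0.59682195 0.1219942  0.08889685]
turn [ 0.1 -0.1  0.1] | 0.2 shift now-frame [0.7 0.1 0.7] shift target-frame [0.7 0.1 0.7] 0.001
```

Call:
jog_arm:
  series:
    - [[0,0,0],[0,0,0],0]
    - [[0,0,0],[0,0,0],0]
    - [[0,0,0],[0,0,0],0]
    - [[0,0,0],[0,0,0],0]
    - [[0,0,0],[0,0,0],0]

```text
t: 8.25
position: [0.5967, 0.1215, 0.0889]
eef_rot: [-1.999, 1.701, -0.541]
wrist_force: [-10.9, -0.0, 6.5]
finger_gap: 0.148
grasp_force: 88.2
```

Call:
jog_arm:
  series:
    - [[0,0,0],[0,0,0],0]
    - [[0,0,0],[0,0,0],0]
    - [[0,0,0],[0,0,0],0]

```text
t: 8.5
position: [0.5967, 0.1214, 0.0889]
eef_rot: [-1.999, 1.701, -0.541]
wrist_force: [-11.0, -0.4, 5.8]
finger_gap: 0.148
grasp_force: 88.2
```

Call:
jog_arm:
  series:
    - [[0,0,-3],[0,0,0],0]
    - [[0,0,-8],[0,0,0],0]
    - [[0,0,-10],[0,0,0],0]
    - [[0,0,-4],[0,0,0],0]
    - [[0,0,0],[0,0,0],0]

```text
t: 8.92
position: [0.5815, 0.1185, 0.1069]
eef_rot: [-2.001, 1.704, -0.539]
wrist_force: [-0.0, 0.2, -7.9]
finger_gap: 0.151
grasp_force: 90.5
```

Call:
jog_arm:
  series:
    - [[0,0,0],[0,0,0],0]
    - [[0,0,0],[0,0,0],0]
    - [[0,0,0],[0,0,0],0]
    - [[0,0,0],[0,0,0],0]

```text
t: 9.25
position: [0.5824, 0.1188, 0.1074]
eef_rot: [-2.0, 1.703, -0.54]
wrist_force: [0.1, 0.7, -7.2]
finger_gap: 0.147
grasp_force: 90.5
```

Cover B weighs about 7.4 N, so it is the solid one. I'll lift it, level it and carry it to a viewpoint beside the frame.

```bash
python3 -c "
from fit import *
ft=pk([(56,52),(226,24),(276,236),(94,276)],(404,191),4.6)
fs=pk([(366,125),(216,293),(11,138),(173,-5)],(154,320),4)
C=S*[.065,.055]
W=lambda p:R.from_euler('z',p[3]).apply(np.c_[C,np.zeros(4)])+p[:3]
s=least_squares(lambda p:np.r_[(proj('top',W(p))-ft).ravel(),(proj('scene',W(p))-fs).ravel()],[.55,-.38,.04,.2]);print(s.x,np.degrees(s.x[3]),s.fun.round(1))
x=s.x
T=grasp((0,0,0),np.degrees(x[3]),0,0)[1]
p=np.array([x[0],x[1],.30])-T.as_matrix()[:,0]*.088
from h import delta,observe
sobs=observe(); delta(p,T); print(p)
q=dict(sobs); q['position']=sobs['position']+[0,0,.12]; delta(p,T,q)
"
```

```text
[ 0.52855063 -0.37481391  0.03350749  0.18714346] 10.722530480867949 [-1.8  1.3  1.6 -0.3  1.2  1.1  0.   0.1  0.8  0.5 -0.   2.9  1.2  1.3
 -0.3 -4.4]
turn [-35.   -0.7  -1.5] | 35.0 shift now-frame [ 3.914e+02  1.000e-01 -2.336e+02] shift target-frame [ 387.   144.7 -192.6] 0.456
[ 0.51217796 -0.28835042  0.3       ]
turn [-35.   -0.7  -1.5] | 35.0 shift now-frame [ 391.1   68.8 -135.2] shift target-frame [387.  144.7 -72.6] 0.419
```

Call:
jog_arm:
  series:
    - [[0,-6,-9],[0,0,0],0]
    - [[0,-14,-20],[0,0,0],0]
    - [[0,-17,-25],[0,0,0],0]
    - [[0,-17,-25],[0,0,0],0]
    - [[0,-15,-20],[0,0,0],0]

```text
t: 9.67
position: [0.5823, 0.1194, 0.2314]
eef_rot: [-1.998, 1.701, -0.54]
wrist_force: [1.7, 0.9, -7.2]
finger_gap: 0.148
grasp_force: 90.7
```

Call:
jog_arm:
  series:
    - [[5,0,0],[-3,0,0],0]
    - [[15,0,0],[-5,0,0],0]
    - [[20,0,0],[-6,0,0],0]
    - [[25,0,0],[-6,0,0],0]
    - [[25,0,0],[-6,-0.7,-1.5],0]

```text
t: 10.08
position: [0.5972, 0.0305, 0.2306]
eef_rot: [-2.323, 1.92, -0.143]
wrist_force: [-0.5, 0.6, -7.5]
finger_gap: 0.144
grasp_force: 90.4
```

Call:
jog_arm:
  series:
    - [[25,0,0],[-5,0,0],0]
    - [[25,0,0],[-4,0,0],0]
    - [[25,10,-8],[0,0,0],0]
    - [[25,15,-8],[0,0,0],0]
    - [[25,15,-8],[0,0,0],0]

```text
t: 10.5
position: [0.5815, -0.1013, 0.2515]
eef_rot: [-2.418, 2.003, 0.004]
wrist_force: [0.3, 0.3, -7.5]
finger_gap: 0.143
grasp_force: 90.6
```

```bash
python3 -c "
from h import *
s=observe(); print(s['wrist_force'],s['position'],s['finger_gap'])
T=grasp((0,0,0),10.7,0,0)[1]; delta(np.array([.512,-.288,.3]),T)"
```

```text
[ 0.33584131  0.33056991 -7.54318515] [ 0.58151302 -0.1012836   0.2515325 ] 0.14277675046263333
turn [0.  0.2 0. ] | 0.2 shift now-frame [170.3 103.1 -49. ] shift target-frame [170.6 103.  -48.5] 0.205
```

Call:
jog_arm:
  series:
    - [[22,14,-6],[0,0,0],0]
    - [[22,14,-6],[0,0,0],0]
    - [[22,14,-6],[0,0,0],0]
    - [[22,14,-6],[0,0,0],0]
    - [[22,14,-6],[0,0,0],0]

```text
t: 10.92
position: [0.5325, -0.2226, 0.2826]
eef_rot: [-2.417, 2.001, 0.001]
wrist_force: [1.6, -0.6, -7.3]
finger_gap: 0.145
grasp_force: 90.6
```

Call:
jog_arm:
  series:
    - [[22,14,-6],[0,0,0],0]
    - [[20,10,-6],[0,0,0],0]
    - [[10,4,-3],[0,0,0],0]
    - [[0,0,0],[0,0,0],0]
    - [[0,0,0],[0,0,0],0]

```text
t: 11.33
position: [0.515, -0.278, 0.2967]
eef_rot: [-2.416, 2.003, 0.003]
wrist_force: [0.1, 0.7, -9.1]
finger_gap: 0.144
grasp_force: 90.6
```

```bash
python3 -c "
from h import *
s=observe(); print(s['wrist_force'],s['position'],s['finger_gap'])
T=grasp((0,0,0),10.7,0,0)[1]; delta(np.array([.512,-.288,.3]),T)
c=capture('wrist'); cv2.imwrite('pics/wF.png',c['frame'][:,:,::-1]); np.savez('wF.npz',**c)"
```

```text
[ 0.1048103   0.72155333 -9.13031158] [ 0.5150031  -0.27800411  0.29674287] 0.14379370481116135
turn [-0.1  0.2 -0. ] | 0.2 shift now-frame [ 9.3  4.8 -3.3] shift target-frame [ 9.3  4.8 -3.3] 0.011
```

View pics/wF.png

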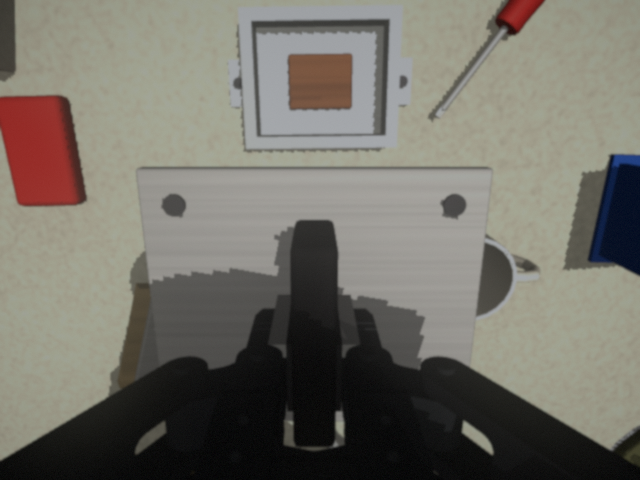

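The view shows the frame directly: its outer rim runs from about (237,6) to (397,149). I'll enlarge it for exact corners.

```bash
python3 -c "
from h import *
i=cv2.imread('pics/wF.png')[0:160,225:420]; i=cv2.convertScaleAbs(i,alpha=1.3); i=cv2.resize(i,None,fx=3.7,fy=3.7,interpolation=cv2.INTER_CUBIC); cv2.imwrite('pics/wFc.png',i)"
```

```text
(no output)
```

View pics/wFc.png

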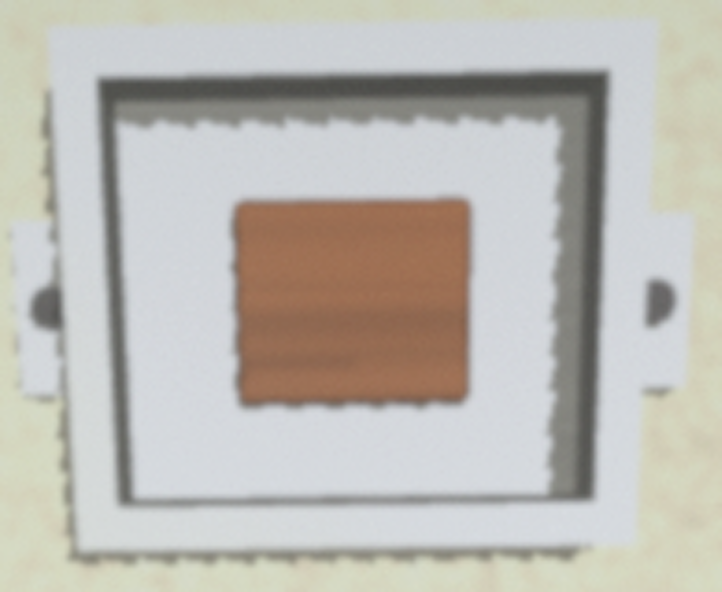

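Run:
```python
from wf import *
from h import observe,grasp,delta
c=np.load('wF.npz'); cams["w"]=(float(c['fx']),float(c['cx']),float(c['cy']),c['cam_to_world'][:3])
o=[(73,548),(49,29),(658,19),(636,544)]; i=[(120,502),(99,79),(609,72),(593,498)]
pix=pk(o+i,(225,0),3.7); C=np.r_[S*[.065,.055],S*[.055,.045]]; P=np.c_[C,np.zeros(8)]
W=lambda p,P:R.from_euler('z',p[3]).apply(P)+p[:3]
s=least_squares(lambda p:(proj('w',W(p,P))-pix).ravel(),[.53,-.37,.04,.18],x_scale=.1); f=s.x
print("frame",f.round(4),np.degrees(f[3]).round(2),s.fun.round(1))
g=least_squares(lambda q:(proj('w',W([q[0],q[1],.04,q[2]],P))-pix).ravel(),[.53,-.37,.18],x_scale=.1)
print("frame z=.04",g.x.round(4),np.degrees(g.x[2]),abs(g.fun).max())
sc_=np.array([(174,205),(454,205),(137,168),(491,168)],float)
Q=np.array([[.0494,-.0404,.006],[-.0494,-.0404,.006],[.063,-.053,.006],[-.063,-.053,.006]])
st=observe(); T0=R.from_rotvec(st['eef_rot']); z0=st['position'][2]-.028
k=least_squares(lambda q:(proj('w',W(q,Q))-sc_).ravel(),[.515,-.278,z0,.18],x_scale=.1)
print("cover",k.x.round(4),np.degrees(k.x[3]).round(2),k.fun.round(1))
print("cover in tool",T0.inv().apply(k.x[:3]-st['position']).round(4))
M=T0.as_matrix(); print("tool z",M[:,2].round(4),"yaw of -y",np.degrees(np.arctan2(-M[1,1],-M[0,1])).round(2))
print(st['position'])
```

```text
frame [ 0.5285 -0.3717  0.0386  0.196 ] 11.23 [ 1.4  0.3  0.1 -0.7 -0.2  0.  -0.6 -0.1 -0.3  0.8 -0.1 -0.5 -0.1 -0.2
 -0.1  0.5]
frame z=.04 [ 0.5285 -0.3716  0.196 ] 11.227244112802222 1.1661892012272403
cover [ 0.5156 -0.277   0.2602  0.1864] 10.68 [ 2.7 -1.  -2.8 -0.9 -2.2  0.9  2.3  0.9]
cover in tool [-0.     -0.0006  0.0363]
tool z [ 3.0e-04  4.6e-03 -1.0e+00] yaw of -y 10.75
[ 0.51504655 -0.27730926  0.29641458]
```

```bash
python3 -c "
from h import *
T=grasp((0,0,0),11.2,0,0)[1]; delta(np.array([.5286,-.3717,.16]),T)"
```

```text
turn [-0.1  0.3 -0.5] | 0.5 shift now-frame [ 95.9   4.4 136. ] shift target-frame [ 95.2   5.  136.4] 0.166
```

Call:
jog_arm:
  series:
    - [[10,1,4],[-0.1,0.3,-0.5],0]
    - [[22,1,12],[0,0,0],0]
    - [[25,1,15],[0,0,0],0]
    - [[25,1,15],[0,0,0],0]
    - [[13,1,20],[0,0,0],0]

```text
t: 11.8
position: [0.5289, -0.3736, 0.2304]
eef_rot: [2.427, -1.991, 0.003]
wrist_force: [-0.2, 0.3, -8.4]
finger_gap: 0.147
grasp_force: 90.6
```

Call:
jog_arm:
  series:
    - [[0,0,25],[0,0,0],0]
    - [[0,0,25],[0,0,0],0]
    - [[0,0,20],[0,0,0],0]
    - [[0,0,0],[0,0,0],0]
    - [[0,0,0],[0,0,0],0]

```text
t: 12.22
position: [0.5277, -0.3713, 0.1594]
eef_rot: [2.427, -1.99, -0.004]
wrist_force: [0.0, 0.0, -6.4]
finger_gap: 0.146
grasp_force: 90.3
```

```bash
python3 -c "
from h import *
T=grasp((0,0,0),11.2,0,0)[1]; delta(np.array([.5286,-.3717,.0743]),T); print(observe()['position'])
c=capture('wrist'); cv2.imwrite('pics/wF2.png',c['frame'][:,:,::-1]); np.savez('wF2.npz',**c)"
```

```text
turn [0.2 0.  0.1] | 0.3 shift now-frame [ 0.6 -1.1 85.1] shift target-frame [ 0.6 -0.8 85.1] 0.085
[ 0.52769215 -0.37126504  0.15944211]
```

Call:
jog_arm:
  series:
    - [[0.6,-1,10],[0.2,0,0],0]
    - [[0,0,18],[0,0,0],0]
    - [[0,0,18],[0,0,0],0]
    - [[0,0,14],[0,0,0],0]
    - [[0,0,8],[0,0,0],0]

```text
t: 12.68
position: [0.529, -0.3719, 0.0915]
eef_rot: [-2.428, 1.992, -0.002]
wrist_force: [-0.3, 0.6, -8.4]
finger_gap: 0.146
grasp_force: 90.4
```

Call:
jog_arm:
  series:
    - [[0,0,3],[0,0,0],0]
    - [[0,0,3],[0,0,0],0]
    - [[0,0,3],[0,0,0],0]
    - [[0,0,3],[0,0,0],0]
    - [[0,0,1],[0,0,0],0]

```text
t: 13.1
position: [0.5295, -0.3724, 0.0803]
eef_rot: [-2.428, 1.992, -0.005]
wrist_force: [0.5, 0.4, -8.4]
finger_gap: 0.146
grasp_force: 90.4
```

```bash
python3 -c "
from h import *
T=grasp((0,0,0),11.2,0,0)[1]; delta(np.array([.5286,-.3717,.0743]),T); s=observe();print(s['position'],s['wrist_force'],s['torque'])"
```

```text
turn [-0.2 -0.1  0.1] | 0.2 shift now-frame [-0.8  0.8  6. ] shift target-frame [-0.8  0.7  6. ] 0.006
[ 0.52947762 -0.37236524  0.08034264] [ 0.49454457  0.43431709 -8.43257989] [0.04174109 0.05999431 0.00475328]
```

The pad is about 3 mm into the opening with no contact force. I'll go on slowly.

Call:
jog_arm:
  series:
    - [[-0.5,0.5,0],[0,0,0],0]
    - [[0,0,1],[0,0,0],0]
    - [[0,0,1],[0,0,0],0]
    - [[0,0,0.7],[0,0,0],0]
    - [[0,0,0],[0,0,0],0]

```text
t: 13.52
position: [0.5286, -0.3719, 0.0773]
eef_rot: [-2.428, 1.992, -0.004]
wrist_force: [0.1, 0.1, -7.8]
finger_gap: 0.141
grasp_force: 90.4
```

Call:
jog_arm:
  series:
    - [[0,0,0.7],[0,0,0],0]
    - [[0,0,0.7],[0,0,0],0]
    - [[0,0,0],[0,0,0],0]
    - [[0,0,0],[0,0,0],0]

```text
t: 13.85
position: [0.5288, -0.372, 0.0764]
eef_rot: [-2.428, 1.992, -0.005]
wrist_force: [-0.2, 0.6, -5.7]
finger_gap: 0.143
grasp_force: 90.8
```

Call:
jog_arm:
  series:
    - [[0,0,0.5],[0,0,0],0]
    - [[0,0,0.5],[0,0,0],0]
    - [[0,0,0],[0,0,0],0]
    - [[0,0,0],[0,0,0],0]

```text
t: 14.18
position: [0.5288, -0.372, 0.0763]
eef_rot: [-2.428, 1.992, -0.006]
wrist_force: [-3.4, 3.7, 2.1]
finger_gap: 0.147
grasp_force: 92.0
```

Call:
jog_arm:
  series:
    - [[0,0,0.5],[0,0,0],0]
    - [[0,0,0.3],[0,0,0],0]
    - [[0,0,0],[0,0,0],0]
    - [[0,0,0],[0,0,0],0]

```text
t: 14.52
position: [0.5288, -0.372, 0.0763]
eef_rot: [-2.428, 1.992, -0.006]
wrist_force: [-5.2, 5.4, 5.6]
finger_gap: 0.142
grasp_force: 92.5
```

```bash
python3 -c "
from h import *
T=grasp((0,0,0),11.2,0,0)[1]; delta(np.array([.5286,-.3717,.0743]),T); s=observe();print(s['position'],s['wrist_force'],s['torque'])
for n in ('scene','wrist','top'):
  c=capture(n); cv2.imwrite(f'pics/{n}F3.png',c['frame'][:,:,::-1])"
```

```text
turn [-0.2 -0.1  0.1] | 0.2 shift now-frame [-0.4  0.2  2. ] shift target-frame [-0.4  0.1  2. ] 0.002
[ 0.52881807 -0.3720419   0.07627589] [-5.23891961  5.35241088  5.6441685 ] [ 1.90098304  1.76503233 -0.11602542]
```

It made firm contact at TCP z=0.0763. Adding the measured 36.3 mm cover offset to the 40 mm rim gives the same figure, so the plate is on the rim. I'll release it.

Call:
jog_arm:
  series:
    - [[0,0,-0.4],[0,0,0],0]
    - [[0,0,0],[0,0,0],0.2]
    - [[0,0,0],[0,0,0],0.4]
    - [[0,0,0],[0,0,0],0.6]
    - [[0,0,0],[0,0,0],0.7]

```text
t: 15.08
position: [0.529, -0.3723, 0.075]
eef_rot: [-2.428, 1.992, -0.006]
wrist_force: [0.5, -0.3, 0.4]
finger_gap: 0.616
grasp_force: 0.0
```

Call:
jog_arm:
  series:
    - [[0,0,0],[0,0,0],0.7]
    - [[0,0,-8],[0,0,0],0.7]
    - [[0,0,-20],[0,0,0],0.7]
    - [[0,0,-30],[0,0,0],0.7]
    - [[0,0,-30],[0,0,0],0.7]

```text
t: 15.5
position: [0.5279, -0.3718, 0.1634]
eef_rot: [-2.428, 1.993, -0.002]
wrist_force: [-0.1, -0.8, 0.5]
finger_gap: 0.702
grasp_force: 0.0
```

Call:
jog_arm:
  series:
    - [[-30,0,-20],[0,0,0],0.7]
    - [[-30,0,-20],[0,0,0],0.7]
    - [[-20,0,-20],[0,0,0],0.7]
    - [[0,0,0],[0,0,0],0.7]
    - [[0,0,0],[0,0,0],0.7]

```text
t: 15.92
position: [0.5133, -0.2928, 0.2255]
eef_rot: [-2.428, 1.989, -0.011]
wrist_force: [0.7, 0.6, -0.8]
finger_gap: 0.704
grasp_force: 0.0
```

```bash
python3 -c "
from h import *
w=capture('wrist'); np.savez('wE.npz',**w); s=capture('scene'); t=capture('top')
a=cv2.resize(w['frame'][0:300,160:500],(400,353)); b=cv2.resize(s['frame'][250:420,130:330],(400,340),interpolation=cv2.INTER_CUBIC)
b=cv2.copyMakeBorder(b,0,13,0,0,cv2.BORDER_CONSTANT)
d=cv2.resize(t['frame'][140:260,120:480],(800,247),interpolation=cv2.INTER_CUBIC)
cv2.imwrite('pics/end.png',np.vstack([np.hstack([a,b]),d])[:,:,::-1]); print(observe()['position'],observe()['wrist_force'])"
```

```text
[ 0.51236301 -0.29359731  0.22153342] [ 0.66418751 -0.77986216 -0.94192707]
```

View pics/end.png

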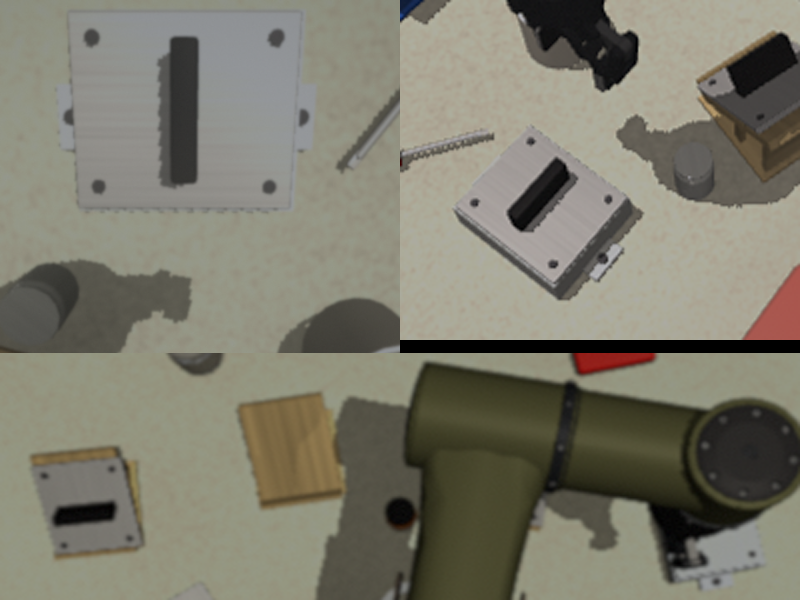

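The cover sits square on the frame and cover A lies on its stand. I'll check height and tilt from the screws at (92,38), (277,38), (98,187) and (269,187) in the wrist crop.

```bash
python3 -c "
from wf import *
px=np.array([(98,187),(92,38),(277,38),(269,187)])/1.1765+[160,0]
wfit('wE.npz',px,[.529,-.372,.04,.19,0.])"
```

```text
[ 0.5295 -0.3709  0.042 ] [11.21  0.12] max res 1.22
```

Origin at about 0.042 m height, tilt 0.1 degrees, within 1 mm of the frame centre: it is seated and level. Handing in.

```bash
python3 -c "
from rig import *
print(job_done())"
```

```text
the job is handed in; nothing more can be done
None
```

The solid cover, cover B (about 7.4 N when lifted), is seated level on the frame. Hollow cover A is back on its stand, cover C was never lifted or touched, and I handed the job in at about 16 s.

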